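# Put the bottle closures into their saucers after a tasting

### The arm

A 7-joint arm with a two-finger parallel gripper is mounted at the origin on a cart in front of the work surface, level with it; the furniture and walls round the work are solid. World frame = base frame: x ahead of the robot, y to its left, z up, the work surface at z = 0. Lengths are in mm, angles in rad, forces in N, time in s.
With the tool pointing down it reaches from about 400 to 900 mm from the base axis. Payload 5.5 kg.
Tool frame: the origin (TCP) lies on the centre line of the jaws, within the pads' length; the fingertips stand ahead of it and the grasp point (between the pads) lies 2 mm behind it (nose_length is the z of the fingertips in the tool frame, in mm); z points along the fingers, y is the line along which they close (so a half turn about z gives the same grasp; the last joint's range is limited). The gripper opens to 85 mm and grips with 20 to 120 N. Pads are 22 mm wide; open, the fingers measure 114 mm over their backs; the gripper's body (76 mm by 85 mm) begins 54 mm behind the grasp point. The pads swing forward as they close: fully open they stand 13 mm farther back than shut.
Start: joints at [-1.025, 0.501, -0.427, 1.55, 0.221, 1.138, -0.21], TCP at [181.342, 624.191, 248.31] pointing down, gripper open.
Joint ranges: [-2.88, 2.88], [-0.31, 2.03], [-1.54, 1.56], [0.2, 2.42], [-1.41, 4.55], [0.19, 2.02], [-2.57, 2.57]. Speed limits (rad/s): [2.57, 2.57, 3.14, 3.14, 3.14, 3.14, 3.14].

### API

Orientations are given as a rotation vector (axis times angle).
In Python, from bench import movep, move_straight, move_joints, grip, dwell, inverse_kinematics, snapshot, Unreachable, finish_job, silhouettes, get_t, get_joint_pos, get_dq, get_joint_torque, get_eef_pos, get_eef_rot, get_contact_force, get_moment, get_finger_gap, get_grip_force, nose_length gives the robot as it stands. Calls block until the motion is done:
- movep(position, orientation): joint-space move of the TCP to a pose.
- move_straight(position, attitude=None, v=150, until_force=None): straight line of the TCP; attitude=None keeps the orientation; v is the mean speed in mm/s. With until_force (N) it stops when the force on the tool has changed by that much, and returns True; else False.
- move_joints(angles): joint-space move.
- grip(opening, newtons=None): finger opening in mm; newtons is the grip in N (None keeps the last); returns when the fingers have stopped.
- dwell(seconds).
- inverse_kinematics(position, orientation): joint angles nearest the present ones, or None.
- snapshot(name): name is "side" or "top"; returns a dict with "image" (400x640x3 uint8, red, green, blue), "fx", "fy", "cx", "cy" (pixels), "eye" and "attitude" of the camera in the world. Camera axes: x right, y down, z forward; pixel columns grow to the right and rows downward; lengths in mm; the calibration is good to about 2 mm. A picture is of the moment at which its call begins. There is no depth.
A pose or a line that the arm cannot do raises Unreachable and nothing moves.
- finish_job(): hands the job in; it is judged then, once.
Trained networks look in a picture, given as the dict that the camera call returned (one of the last four; its "shot" number tells which), for a name from the list of things; names that differ only in an ending like _2 or _b are one class to them, and where a whole thing is asked for, a point or a joint stands for the part that bears it (a point fixed in the world has none). Each returns a list of dicts, best first, with "p" (0 to 1); they miss things now and then, are a little off and sometimes report something else, mostly with a low value. They report only what shows in the picture. A call takes as long as a camera call.
- silhouettes(picture, thing): "mask" (400x640 bool, what is visible of it) and "extent" ([left, top, width, height] in pixels, round what is visible of it).
Readings, each from a call of its own:
- get_t(): time.
- get_joint_pos(): joint angles.
- get_dq(): joint speeds.
- get_joint_torque(): joint torques, N m.
- get_eef_pos(): TCP position.
- get_eef_rot(): TCP orientation.
- get_contact_force(): force on the tool from outside, world axes, zero at the start.
- get_moment(): the same for the moment, N m.
- get_finger_gap(): finger opening in mm.
- get_grip_force(): force on a finger pad.
Only numpy, scipy, OpenCV 4.12 (cv2) and the standard library are available. Lean on these libraries where they do the work, as an engineer would, in place of code of your own. Each camera call takes 0.05 s, during which the arm holds its last target. There are 200 camera calls.

### The job

Put the four bottle closures away in the wooden saucers whose size suits them: one cork in each of the two small saucers, the wood-capped stopper in the middle-sized saucer and the brass stopper in the large one. Each must stand the same way up as it stands now, flat on its saucer's floor. Leave the steel pourer and the foil capsule standing where they are.

Things in the scene. Friction and masses are not known exactly. Their poses are not given: they have to be found in the camera images.
- cork_a: Used wine cork standing on end, plain tan cylinder, 24 mm diameter, 44 mm high, about 12 g. Loose. Origin at the centre of its underside, z up. The two corks are alike. All stand on the clear glass table top, whose upper face is at z = 0.013 m.
- cork_b: Used wine cork standing on end, plain tan cylinder, 24 mm diameter, 44 mm high, about 12 g. Loose. Origin at the centre of its underside, z up. The two corks are alike. All stand on the clear glass table top, whose upper face is at z = 0.013 m.
- wood_stopper: Bottle stopper standing on its dark wooden cap, cork shank up: cap 34 mm diameter from 0 to 14 mm height, shank 20 mm diameter from 14 to 37 mm. About 25 g. Loose. Origin at the centre of its underside, z up. A fixed bottle in a cradle stands on the way to the saucers, over x 0.37 to 0.62, y -0.16 to -0.02; its neck rises to z = 0.30 at the near end.
- brass_stopper: Larger bottle stopper standing on its rounded brass head, cork shank up: head 42 mm diameter from 0 to about 18 mm height, shank 23 mm diameter from there to 38 mm. About 70 g. Loose. Origin at the centre of its underside, z up. A fixed bottle in a cradle stands on the way to the saucers, over x 0.37 to 0.62, y -0.16 to -0.02; its neck rises to z = 0.30 at the near end.
- small_saucer_a: One of two alike, a small turned wooden saucer, fixed to the table: round, outer diameter 52 mm, flat-floored recess 40 mm across, floor 4 mm above the glass, rim 9 mm above the glass. Origin at the centre of its underside on the glass table top, z up.
- small_saucer_b: One of two alike, a small turned wooden saucer, fixed to the table: round, outer diameter 52 mm, flat-floored recess 40 mm across, floor 4 mm above the glass, rim 9 mm above the glass. Origin at the centre of its underside on the glass table top, z up.
- middle_saucer: Middle-sized turned wooden saucer, fixed to the table: round, outer diameter 64 mm, flat-floored recess 50 mm across, floor 4 mm above the glass, rim 9 mm above the glass. Origin at the centre of its underside on the glass table top, z up.
- large_saucer: Large turned wooden saucer, fixed to the table: round, outer diameter 76 mm, flat-floored recess 60 mm across, floor 4 mm above the glass, rim 9 mm above the glass. Origin at the centre of its underside on the glass table top, z up.
- pourer: Bystander: steel bottle pourer standing upright, 27 mm widest diameter, 64 mm high with a narrow spout on top. Loose; stays where it is. Origin at the centre of its underside.
- capsule: Bystander: empty foil capsule, plain dark red cylinder standing upright, closed end up, 33 mm diameter, 51 mm high. Loose; stays where it is. Origin at the centre of its underside.

How it is judged (in metres and radians):
At the end, for the whole second after the job is handed in: A cork in each small saucer (either), the wood stopper in the middle and the brass in the large one: each within 11 mm (brass 13) of centre, underside 1 to 7 mm above the glass, within 0.15 rad of upright, at rest; pourer and capsule upright, within 20 mm of their start ((((horizontal distance between cork_a and small_saucer_a below 0.011 m and z of cork_a in the frame of small_saucer_a between 0.001 and 0.007 m and angle between cork_a's own z axis and vertical below 0.15 rad) and (horizontal distance between cork_b and small_saucer_b below 0.011 m and z of cork_b in the frame of small_saucer_b between 0.001 and 0.007 m and angle between cork_b's own z axis and vertical below 0.15 rad)) or ((horizontal distance between cork_a and small_saucer_b below 0.011 m and z of cork_a in the frame of small_saucer_b between 0.001 and 0.007 m and angle between cork_a's own z axis and vertical below 0.15 rad) and (horizontal distance between cork_b and small_saucer_a below 0.011 m and z of cork_b in the frame of small_saucer_a between 0.001 and 0.007 m and angle between cork_b's own z axis and vertical below 0.15 rad))) and horizontal distance between wood_stopper and middle_saucer below 0.011 m and z of wood_stopper in the frame of middle_saucer between 0.001 and 0.007 m and angle between each of wood_stopper, brass_stopper, pourer, capsule's own z axis and vertical below 0.15 rad and horizontal distance between brass_stopper and large_saucer below 0.013 m and z of brass_stopper in the frame of large_saucer between 0.001 and 0.007 m and linear speed of each of cork_a, cork_b, wood_stopper, brass_stopper below 0.02 m/s and angular speed of each of cork_a, cork_b, wood_stopper, brass_stopper below 0.3 rad/s and distance of each of pourer, capsule from where it was at the start of the episode below 0.02 m); the robot touches nothing.
It fails at once if the steel pourer is shoved or knocked over (distance of pourer from where it was at the start of the episode above 0.02 m or angle between pourer's own z axis and vertical above 0.5 rad).
It fails at once if the foil capsule is shoved or knocked over (distance of capsule from where it was at the start of the episode above 0.02 m or angle between capsule's own z axis and vertical above 0.5 rad).
It also fails if it takes over 128 s, if anything falls off the work surface, if the arm or the gripper's body presses on something with over 40 N, if the wrist force passes 120 N, or if a joint passes its speed limit or range.

## Working session

There is one attempt and no reset: what is moved stays moved. The work goes in short steps, each a Python script; the robot and the scene stay as the last script left them, time stands still between calls to the robot, and variables do not carry over. Pictures are saved under pics/ and viewed, at most 14 in all, crops included, and the job is handed in when it is done.

```bash
mkdir -p pics; ls; cat > h.py <<'E'
import numpy as np, cv2
from bench import *
from scipy.spatial.transform import Rotation as R
def proj(p,P):
    A=np.array(p['attitude'],float)
    M=A if A.shape==(3,3) else R.from_rotvec(A).as_matrix()
    q=(np.atleast_2d(P)-np.array(p['eye']))@M
    return np.c_[q[:,0]/q[:,2]*p['fx']+p['cx'],q[:,1]/q[:,2]*p['fy']+p['cy']]
def ray(p,u,v,z):
    A=np.array(p['attitude'],float)
    M=A if A.shape==(3,3) else R.from_rotvec(A).as_matrix()
    d=M@np.array([(u-p['cx'])/p['fx'],(v-p['cy'])/p['fy'],1]); e=np.array(p['eye'])
    return e+d*(z-e[2])/d[2]
def save(p,n): cv2.imwrite('pics/'+n,p['image'][:,:,::-1])
E
python3 - <<'E'
from h import *
for n in('top','side'):
    p=snapshot(n); save(p,n+'0.png'); print(n,p['eye'],p['attitude'],p['fx'],p['cx'],p['cy'])
    for t in ['cork_a','wood_stopper','brass_stopper','small_saucer_a','middle_saucer','large_saucer','pourer','capsule']:
        for s in silhouettes(p,t):
            m=s['mask'];v,u=np.nonzero(m)
            if s['p']>.2: print(t,round(s['p'],2),s['extent'],u.mean().round(1),v.mean().round(1),ray(p,u.mean(),v.mean(),13).round(0)[:2])
print(nose_length if not callable(nose_length) else nose_length(),get_eef_rot(),get_t())
E
```

```text
pics
top [442.871745   -54.69392311 879.84301283] [-2.16697245  2.12500163 -0.15417263] 372.04475734837257 322.72953748382145 196.04828602002098
cork_a 0.53 [212.5, 244.7, 12.9, 7.1] 216.8 246.5 [446. 190.]
cork_a 0.41 [259.4, 239.1, 20.3, 15.4] 268.5 247.9 [446.  70.]
wood_stopper 0.62 [282.8, 150.5, 14.4, 9.1] 288.3 152.0 [674.  32.]
brass_stopper 0.64 [238.2, 146.6, 17.0, 15.8] 245.5 155.0 [664. 134.]
small_saucer_a 0.86 [402.7, 239.0, 18.1, 20.2] 411.6 247.8 [ 452. -260.]
small_saucer_a 0.76 [334.0, 137.5, 19.0, 22.4] 342.9 146.4 [690. -99.]
middle_saucer 0.6 [405.5, 189.3, 27.6, 25.4] 418.6 200.2 [ 563. -278.]
middle_saucer 0.55 [282.3, 150.3, 16.3, 11.2] 288.7 151.9 [674.  31.]
large_saucer 0.6 [385.6, 151.7, 32.6, 30.2] 399.5 165.1 [ 647. -234.]
pourer 0.57 [218.9, 189.8, 13.2, 12.3] 228.4 195.3 [566. 169.]
capsule 0.58 [261.2, 240.0, 15.6, 14.8] 268.4 247.8 [446.  70.]
side [521.55235855 766.21237665 578.06388721] [-0.06467263  2.74021939 -1.4703265 ] 481.3069940746078 324.21640355237366 190.70727038368432
cork_a 0.92 [383.4, 256.4, 18.2, 32.3] 392.5 271.7 [442. 159.]
cork_a 0.89 [321.2, 214.3, 13.8, 27.1] 328.6 229.2 [555.  47.]
cork_a 0.5 [260.9, 181.5, 20.7, 11.1] 270.0 184.0 [ 689. -106.]
wood_stopper 0.84 [259.4, 203.2, 18.8, 25.2] 268.4 217.1 [674.  14.]
brass_stopper 0.79 [254.3, 236.0, 24.2, 29.8] 264.6 252.8 [666. 120.]
small_saucer_a 0.85 [261.7, 178.9, 20.4, 13.7] 270.1 183.9 [ 689. -106.]
small_saucer_a 0.51 [364.9, 141.7, 25.6, 15.4] 378.0 150.1 [ 448. -268.]
large_saucer 0.59 [283.1, 145.9, 27.1, 18.9] 294.3 154.2 [ 650. -240.]
pourer 0.86 [309.5, 241.0, 22.5, 37.3] 320.7 261.8 [564. 139.]
capsule 0.75 [381.6, 214.5, 17.9, 30.3] 388.5 227.8 [441.  38.]
17.0 [-4.42597551e-01 -3.11025905e+00 -1.85772322e-04] 0.9
```

View pics/top0.png

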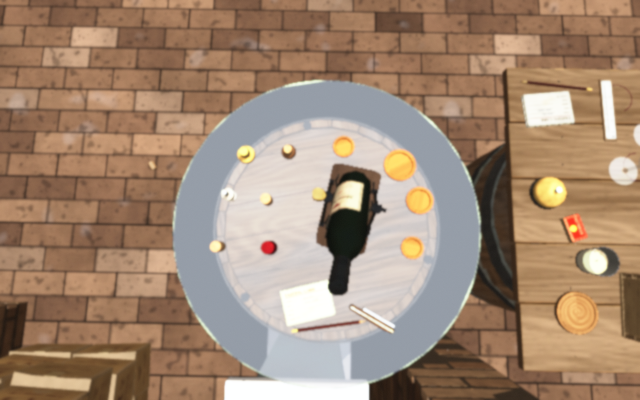

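View pics/side0.png

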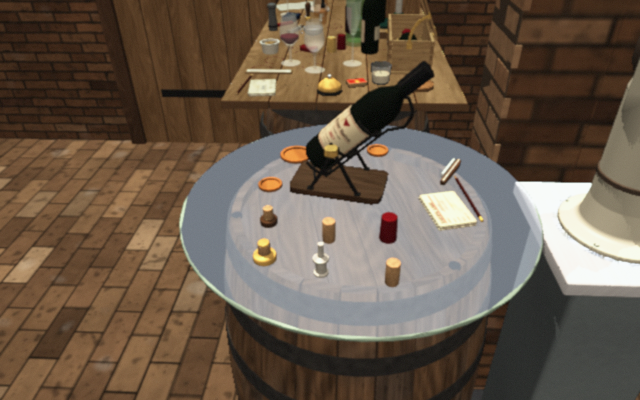

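Top view: brass stopper (246,154), wood stopper (288,151), corks (266,199) and (216,246), pourer (228,194), capsule (268,247). Saucers: small (343,147) and (411,247), large (400,165), middle (419,201). The network's cork at (268,248) is really the capsule, and the knob at (319,194) belongs to the cradle. In the side view the corks stand at (328,230) and (393,272).

Next I fit the known shapes to both views.

```bash
cat > fit.py <<'E'
from h import *
from scipy.optimize import least_squares
RAD={'cork':[(12,0),(12,44)],'wood':[(17,0),(17,14),(10,14),(10,37)],'brass':[(17,0),(21,9),(17,18),(11.5,18),(11.5,38)],
'small':[(26,0),(26,9)],'middle':[(32,0),(32,9)],'large':[(38,0),(38,9)],'pourer':[(13.5,0),(13.5,25),(4,64)],'capsule':[(16.5,0),(16.5,51)]}
G={'corkA':(446,180),'corkB':(560,70),'wood':(670,30),'brass':(660,128),'smallA':(452,-260),'smallB':(690,-99),'middle':(563,-278),'large':(647,-234),'pourer':(562,160),'capsule':(444,62)}
th=np.linspace(0,2*np.pi,48)
def model(n,xy,z0=13):
    k=n.rstrip('AB')
    return np.vstack([np.c_[xy[0]+r*np.cos(th),xy[1]+r*np.sin(th),0*th+z0+z] for r,z in RAD[k]])
def bbox(p,n,xy,z0=13):
    q=proj(p,model(n,xy,z0)); return np.r_[q.min(0),q.max(0)]
def netboxes(p,n):
    nm={'cork':'cork_a','wood':'wood_stopper','brass':'brass_stopper','small':'small_saucer_a','middle':'middle_saucer','large':'large_saucer'}.get(n.rstrip('AB'),n.rstrip('AB'))
    out=[]
    for s in silhouettes(p,nm):
        v,u=np.nonzero(s['mask'])
        if len(u): out.append((s['p'],np.r_[u.min(),v.min(),u.max()+1,v.max()+1].astype(float)-0.0))
    return out
def colbox(p,guessbox,thr=70):
    S=cv2.cvtColor(p['image'],cv2.COLOR_RGB2HSV)[:,:,1]
    c=(guessbox[:2]+guessbox[2:])/2
    n,L,st,ce=cv2.connectedComponentsWithStats((S>thr).astype(np.uint8))
    ok=[i for i in range(1,n) if 20<st[i,4]<1500]
    i=min(ok,key=lambda i:np.hypot(*(ce[i]-c)))
    x,y,w,h=st[i,:4]; return np.array([x,y,x+w,y+h],float)
E
python3 - <<'E'
from fit import *
T=snapshot('top');S=snapshot('side'); res={}
for n,g in G.items():
    obs=[]
    for p in (T,S):
        gb=bbox(p,n,g); b=colbox(p,gb)
        nb=[q for pp,q in netboxes(p,n) if np.hypot(*((q[:2]+q[2:])/2-(gb[:2]+gb[2:])/2))<14]
        obs.append((p,b,nb[0] if nb else None))
    out=[]
    def f(xy,use): return np.concatenate([bbox(p,n,xy)-b for p,b in use])
    for use in ([(obs[0][0],obs[0][1])],[(obs[1][0],obs[1][1])],[(p,c) for p,_,c in obs if c is not None]):
        if not use: out.append('none');continue
        r=least_squares(f,g,args=(use,),loss='soft_l1'); out.append((r.x.round(0),r.fun.round(0).astype(int).tolist()))
    print(n,*out)
E
```

```text
corkA (array([446., 179.]), [-1, 0, 2, 0]) (array([444., 183.]), [0, 0, 0, 0]) (array([445., 183.]), [-1, -2, 1, 1])
corkB (array([552.,  71.]), [-2, -2, 3, 2]) (array([553.,  77.]), [0, -1, 0, 1]) (array([553.,  77.]), [-1, 0, 0, 1, 0, -1, -1, -1])
wood (array([672.,  29.]), [0, -1, 0, 1]) (array([671.,  31.]), [-1, -1, 1, 1]) (array([670.,  31.]), [0, 0, 0, 0, 0, -1, 0, 0])
brass (array([663., 131.]), [0, 0, 0, 0]) (array([661., 136.]), [0, 0, 0, 0]) (array([662., 134.]), [-1, 0, -1, 0, 0, -2, 0, -1])
smallA (array([ 452., -261.]), [0, 1, 0, -1]) (array([ 449., -258.]), [0, 0, 0, 0]) (array([ 450., -259.]), [-1, 1, 1, 0, 0, 0, -1, -1])
smallB (array([ 689., -101.]), [0, -1, 0, 1]) (array([ 686., -100.]), [0, 0, 0, 0]) (array([685., -97.]), [0, -2, 0, 1])
middle (array([ 562., -280.]), [0, 0, 0, 0]) (array([ 449., -261.]), [-3, -2, 2, 1]) (array([ 561., -280.]), [-1, -1, 1, 1])
large (array([ 646., -233.]), [0, 0, 0, 0]) (array([ 687., -108.]), [-5, -5, 6, 1]) (array([ 644., -233.]), [-1, 0, 0, 0, -1, -1, 4, -1])
pourer (array([554.,  73.]), [-2, -2, 3, 2]) (array([553.,  80.]), [-1, -6, 1, 2]) (array([563., 165.]), [-1, 0, 0, 1, -1, -1, 0, 0])
capsule (array([445.,  65.]), [-1, -1, 1, 1]) (array([445.,  71.]), [-1, -1, 1, 1]) (array([446.,  67.]), [-2, 0, 0, 0, -1, -2, 0, -1])
```

```bash
cat > act.py <<'E'
from fit import *
P={'corkA':(445,181),'corkB':(552.5,75),'wood':(671,30.5),'brass':(662,133),'smallA':(450.5,-259.5),'smallB':(687,-100),'middle':(561,-280),'large':(645,-233)}
def down(yaw):  # tool z down, jaw axis (tool y) at angle yaw from world x
    y=np.array([np.cos(yaw),np.sin(yaw),0]); z=np.array([0,0,-1.])
    return R.from_matrix(np.c_[np.cross(y,z),y,z]).as_rotvec()
HI=400
E
python3 - <<'E'
from act import *
print(nose_length, get_finger_gap())
for n,xy in P.items():
    for yaw in (0,np.pi/2,-np.pi/2,np.pi):
        print(n,round(yaw,1),[None if (q:=inverse_kinematics([*xy,z],down(yaw))) is None else np.round(q,1).tolist() for z in (40,400)])
E
```

```text
17.0 85.11973092044713
corkA 0 [[-0.4, 0.5, -0.0, 2.1, 0.0, 0.5, -0.5], [-0.4, 0.0, -0.1, 1.8, 0.0, 1.3, -0.4]]
corkA 1.6 [[-0.2, 0.5, -0.3, 2.1, 0.3, 0.5, 0.9], [-0.2, 0.1, -0.2, 1.8, 0.0, 1.3, 1.1]]
corkA -1.6 [[-0.6, 0.5, 0.2, 2.1, -0.2, 0.5, -1.8], [-0.6, 0.0, 0.1, 1.8, -0.0, 1.3, -2.0]]
corkA 3.1 [[0.0, 0.6, -0.6, 2.1, 0.5, 0.6, 2.2], [0.8, 0.3, -1.4, 1.7, 0.3, 1.4, 2.5]]
corkB 0 [[-0.2, 0.6, 0.0, 1.9, -0.0, 0.6, -0.2], [-0.2, 0.2, 0.1, 1.6, -0.0, 1.4, -0.2]]
corkB 1.6 [[-0.0, 0.6, -0.2, 1.9, 0.2, 0.6, 1.2], [-0.1, 0.2, -0.1, 1.6, 0.0, 1.4, 1.4]]
corkB -1.6 [[-0.4, 0.6, 0.2, 1.9, -0.2, 0.6, -1.6], [-0.4, 0.2, 0.2, 1.6, -0.0, 1.4, -1.7]]
corkB 3.1 [[0.2, 0.7, -0.5, 1.9, 0.5, 0.7, 2.5], [0.8, 0.6, -1.5, 1.6, 0.6, 1.5, 2.5]]
wood 0 [[-0.1, 0.7, 0.1, 1.6, -0.1, 0.8, -0.0], [-0.1, 0.4, 0.1, 1.3, -0.0, 1.4, -0.1]]
wood 1.6 [[0.1, 0.8, -0.2, 1.6, 0.2, 0.8, 1.3], [-0.0, 0.4, -0.1, 1.3, 0.0, 1.4, 1.5]]
wood -1.6 [[-0.3, 0.8, 0.3, 1.6, -0.3, 0.8, -1.4], [-0.3, 0.4, 0.3, 1.3, -0.1, 1.4, -1.6]]
wood 3.1 [[-0.8, 1.3, 1.3, 1.7, -1.3, 1.3, -2.4], [0.7, 0.8, -1.5, 1.3, 0.8, 1.7, 2.5]]
brass 0 [
[... 1085 characters left out ...]
, 0.8, 0.6, 1.8, -0.5, 0.8, 0.8], [-0.0, 0.4, 0.6, 1.4, -0.2, 1.4, 0.6]]
middle 1.6 [[0.4, 0.7, 0.1, 1.7, -0.1, 0.7, 2.0], [-0.0, 0.4, 0.6, 1.4, -0.2, 1.4, 2.2]]
middle -1.6 [[-0.2, 0.9, 1.0, 1.8, -0.9, 1.0, -0.4], [-0.0, 0.4, 0.6, 1.4, -0.2, 1.4, -1.0]]
middle 3.1 [[-0.3, 1.1, 1.1, 1.8, -1.1, 1.1, -1.9], [-0.4, 0.7, 1.4, 1.4, -0.6, 1.5, -2.2]]
large 0 [[0.1, 0.8, 0.3, 1.6, -0.3, 0.8, 0.5], [0.0, 0.5, 0.5, 1.3, -0.2, 1.5, 0.5]]
large 1.6 [[0.3, 0.8, -0.0, 1.6, 0.0, 0.8, 1.9], [0.1, 0.5, 0.4, 1.3, -0.2, 1.4, 2.0]]
large -1.6 [[-0.0, 0.8, 0.5, 1.6, -0.5, 0.8, -0.9], [0.0, 0.5, 0.5, 1.3, -0.2, 1.5, -1.1]]
large 3.1 [[-0.4, 1.3, 1.3, 1.6, -1.3, 1.3, -2.0], [-0.4, 0.8, 1.4, 1.3, -0.8, 1.6, -2.3]]
```

```bash
cat >> act.py <<'E'
def pick(n,tip,newt=25,op=60):
    "tip: fingertip height above the glass"
    x,y=P[n]; z=13+tip+17; o=down(0)
    movep([x,y,HI],o); grip(op); move_straight([x,y,z+60],v=300)
    hit=move_straight([x,y,z],v=80,until_force=8)
    grip(5,newt); print(n,'hit',hit,'gap',round(get_finger_gap(),1),'F',np.round(get_grip_force(),1),'eef',np.round(get_eef_pos(),1))
    move_straight([x,y,HI],v=250); print('lifted gap',round(get_finger_gap(),1),'t',get_t())
def place(n,tip,op):
    x,y=P[n]; z=13+4+tip+17; o=down(0)
    move_straight([x,y,HI],o,v=300); move_straight([x,y,z+25],v=250)
    hit=move_straight([x,y,z+0.5],v=30,until_force=3)
    print(n,'hit',hit,np.round(get_eef_pos(),1)); grip(op); dwell(.3)
    move_straight([x,y,HI],v=250); print('t',get_t())
E
python3 - <<'E'
from act import *
pick('corkA',10)
for k in('top','side'): save(snapshot(k),k+'1.png')
a,b=[cv2.imread(f'pics/{k}1.png') for k in('top','side')]
cv2.imwrite('pics/pair1.png',cv2.resize(np.vstack([a,b]),(480,600)))
E
```

```text
corkA hit False gap 23.7 F 24.5 eef [445.4 181.2  40.5]
lifted gap 23.6 t 8.3667
```

View pics/side1.png

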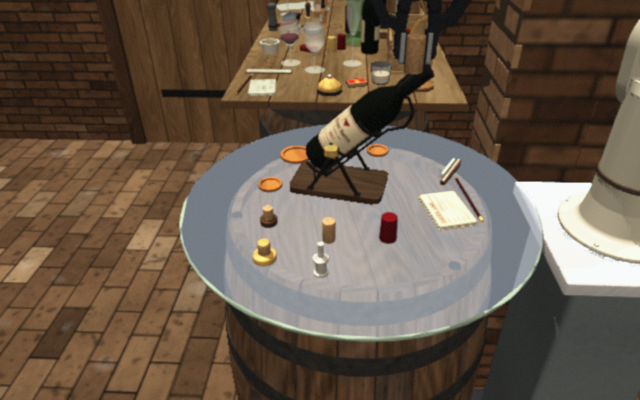

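The cork is held in the jaws at about (415,60), and the rest of the scene is undisturbed. I'll place it now.

```bash
python3 - <<'E'
from act import *
place('smallA',10,45)
move_straight([500,-200,HI],v=300)
pick('wood',18)
for k in('top','side'): save(snapshot(k),k+'2.png')
a,b=[cv2.imread(f'pics/{k}2.png') for k in('top','side')]
cv2.imwrite('pics/pair2.png',np.hstack([a[100:320,180:480],cv2.resize(b[100:300,180:480],(330,220))]))
E
```

```text
smallA hit True [ 450.1 -259.3   44.5]
t 14.5583
wood hit False gap 18.8 F 24.5 eef [671.4  30.5  48.6]
lifted gap 18.2 t 20.4
```

View pics/pair2.png

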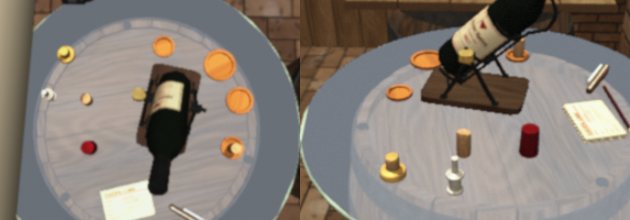

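The cork stands in the near small saucer at crop (231,148). The wood stopper has left the table, but the gap is 18.2 mm instead of 20, so I'll check how it is held where the side camera can see it.

```bash
python3 - <<'E'
from act import *
print(get_finger_gap(),get_grip_force())
move_straight([600,150,200],v=250)
p=snapshot('side');c=proj(p,[600,150,190])[0].astype(int);print(c)
i=p['image'][max(0,c[1]-70):c[1]+70,c[0]-80:c[0]+80,::-1]
cv2.imwrite('pics/held.png',cv2.resize(i,None,fx=4,fy=4,interpolation=cv2.INTER_CUBIC))
print(get_finger_gap())
E
```

```text
18.51980139191781 24.413827657699585
[295 178]
18.22889613259241
```

View pics/held.png

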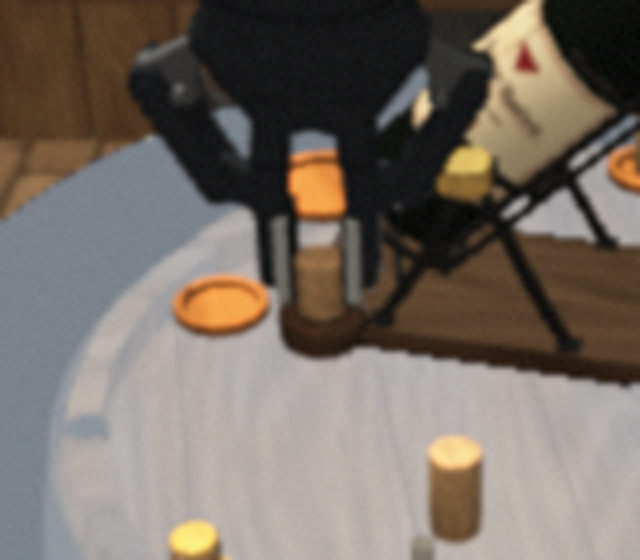

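The stopper is held upright and square in the jaws, with its cap just below the fingertips. I'll place it, then pick up the brass one.

```bash
python3 - <<'E'
from act import *
move_straight([600,150,HI],v=250)
place('middle',18,50)
pick('brass',21,newt=40)
for k in('top','side'): save(snapshot(k),k+'3.png')
move_straight([600,150,200],v=200)
p=snapshot('side');c=proj(p,[600,150,190])[0].astype(int)
i=p['image'][max(0,c[1]-70):c[1]+70,c[0]-80:c[0]+80,::-1]
t=cv2.imread('pics/top3.png')[100:275,300:475]
cv2.imwrite('pics/held3.png',np.hstack([cv2.resize(i,(480,420)),cv2.resize(t,(320,420))]))
print(get_finger_gap())
E
```

```text
middle hit True [ 560.5 -279.7   52.6]
t 28.675
brass hit False gap 19.5 F 39.3 eef [662.7 133.2  51.9]
lifted gap 19.1 t 34.525
19.174570837572386
```

View pics/held3.png

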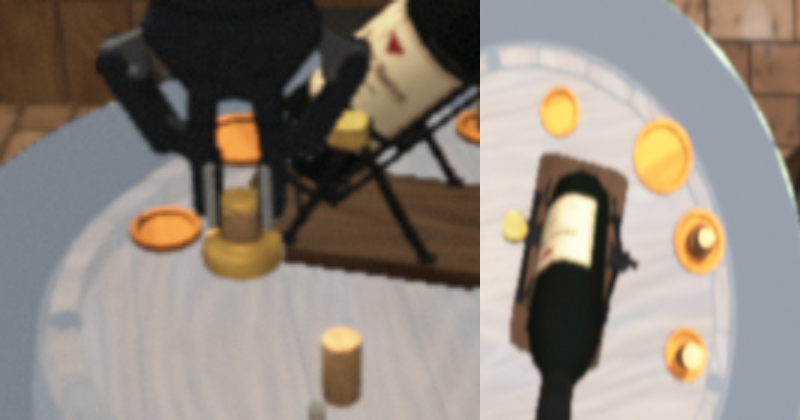

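The brass stopper is held upright. The wood stopper (705,240) and the first cork (690,355) stand in their saucers.

```bash
python3 - <<'E'
from act import *
move_straight([600,150,HI],v=250)
place('large',21,50)
pick('corkB',10)
move_straight([*P['smallB'],HI],v=300)
move_straight([*P['smallB'],200],v=250)
p=snapshot('side');c=proj(p,[687,-100,150])[0].astype(int)
i=p['image'][max(0,c[1]-110):c[1]+90,max(c[0]-100,0):c[0]+200,::-1]
p=snapshot('top');save(p,'top4.png'); t=p['image'][80:280,250:470,::-1]
cv2.imwrite('pics/held4.png',np.hstack([cv2.resize(i,None,fx=1.5,fy=1.5),cv2.resize(t,(330,int(i.shape[0]*1.5)))]))
E
```

```text
large hit True [ 644.5 -232.8   55.8]
t 42.675
corkB hit False gap 23.7 F 24.6 eef [552.9  75.1  40.6]
lifted gap 23.6 t 48.2167
```

View pics/held4.png

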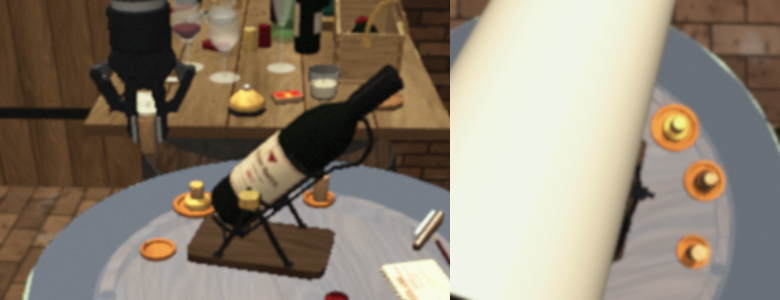

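The gripper, at crop (140,100), hangs clear of the bottle's butt. The forearm is above the frame over the neck, and the brass stopper stands in the large saucer. I'll lower the last cork.

```bash
python3 - <<'E'
from act import *
place('smallB',10,45)
movep([300,500,350],down(0)); 
T=snapshot('top');S=snapshot('side')
G2={'corkA':('smallA',17),'corkB':('smallB',17),'wood':('middle',17),'brass':('large',17)}
for n,(s,z) in G2.items():
    for p in(T,S):
        gb=bbox(p,n,P[s],17); c=(gb[:2]+gb[2:])/2
        nb=[q for pp,q in netboxes(p,n) if np.hypot(*((q[:2]+q[2:])/2-c))<14]
        if nb:
            r=least_squares(lambda xy:bbox(p,n,xy,17)-nb[0],P[s],loss='soft_l1');print(n,(r.x-P[s]).round(1),r.fun.round(1))
for n,xy in {'pourer':(563,165),'capsule':(446,67)}.items():
    print(n,[np.round(q-bbox(p,n,xy)).tolist() for p in(T,S) for _,q in netboxes(p,n)[:1]])
a,b=T['image'][120:270,320:440,::-1],S['image'][120:300,230:430,::-1]
cv2.imwrite('pics/end.png',np.hstack([cv2.resize(a,(400,500)),cv2.resize(b,(400,500))]))
E
```

```text
smallB hit True [686.5 -99.9  44.7]
t 55.425
corkA [-3.5  8.1] [-0.1 -1.8  0.1  1.4]
corkB [-2.9  4.8] [ 0.1 -0.3 -0.1  0.3]
wood [-2.2  0.5] [-0.6 -0.2  0.6  0.2]
brass [-2.   0.4] [ 0.1 -0.2 -0.1  0.2]
brass [-3.5  3.9] [ 0.1  0.5 -0.1 -0.4]
pourer [[-0.0, -0.0, 0.0, -0.0], [2.0, 2.0, 0.0, 0.0]]
capsule [[153.0, -46.0, 151.0, -46.0], [1.0, 2.0, -1.0, -0.0]]
```

View pics/end.png

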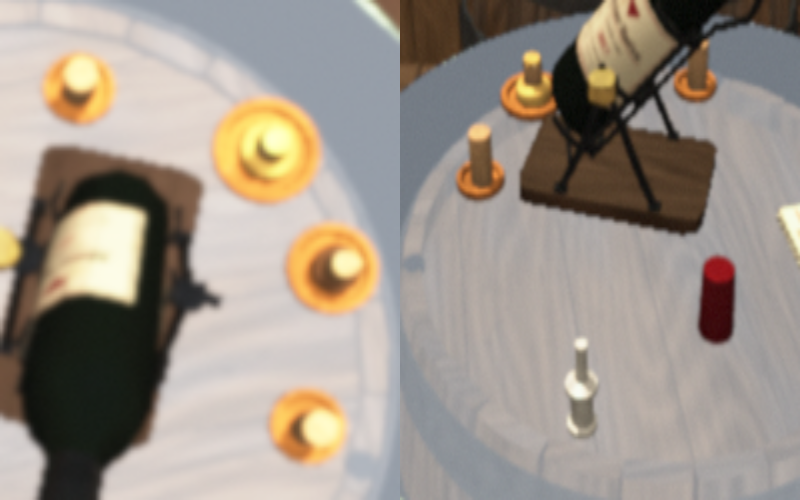

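All four stand in their saucers, and the pourer and capsule haven't moved. cork_a's fitted 8 mm offset is doubtful, so I'll check its top disc.

```bash
python3 - <<'E'
from act import *
T=snapshot('top');S=snapshot('side')
Tl={'smallA':(12,61),'smallB':(12,61),'middle':(10,54),'large':(11.5,55)}
rows=[]
for s,(r,z) in Tl.items():
    row=[]
    for p in(T,S):
        im=p['image'].copy()[:,:,::-1]; c=proj(p,[*P[s],35])[0].astype(int); h=24; k=8
        cr=cv2.resize(np.ascontiguousarray(im[c[1]-h:c[1]+h,c[0]-h:c[0]+h]),None,fx=k,fy=k,interpolation=cv2.INTER_CUBIC)
        for rr,zz,col in((r,z,(255,0,0)),({'smallA':26,'smallB':26,'middle':32,'large':38}[s],22,(0,255,0))):
            q=proj(p,np.c_[P[s][0]+rr*np.cos(th),P[s][1]+rr*np.sin(th),0*th+zz])
            cv2.polylines(cr,[(((q-c+h+.5)*k)).astype(np.int32)],True,col,1)
        row.append(cv2.resize(cr,(195,195)))
    rows.append(np.vstack(row))
cv2.imwrite('pics/ov.png',np.hstack(rows))
E
```

```text
(no output)
```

View pics/ov.png

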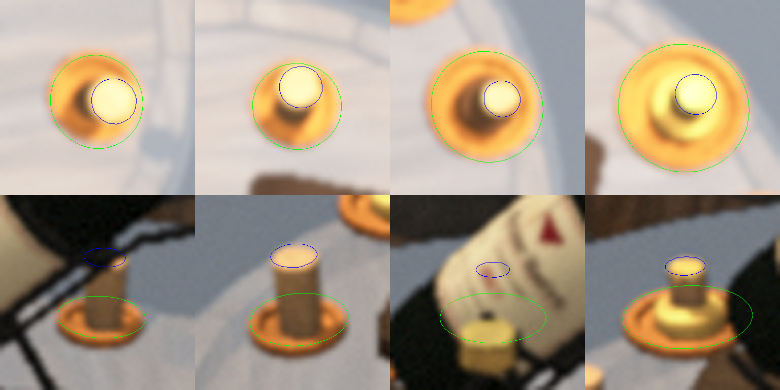

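The predicted top discs (upright, centred) match the images within a pixel or so for all four, and no closure is tilted. Handing in.

```bash
python3 -c "
from bench import *
print(get_t(),finish_job())"
```

```text
the job is handed in; nothing more can be done
58.7583 None
```

I handed the job in at 58.8 s: in the last pictures all four closures stand upright in their saucers and the pourer and capsule are where they started, though no verdict was returned.

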